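# Insulation test: open the guard door and hold the dial at test

## Robot

A 6-joint arm with a two-finger parallel gripper is mounted at the origin on a cart in front of the work surface, level with it; the furniture and walls round the work are solid. World frame = base frame: x ahead of the robot, y to its left, z up, the work surface at z = 0. Lengths are in mm, angles in rad, forces in N, time in s.
With the tool pointing down it reaches from about 350 to 775 mm from the base axis. Payload 7.3 kg.
Tool frame: the origin (TCP) lies midway between the tips of the shut fingers; the grasp point (between the pads) lies 19 mm behind it; z points along the fingers, y is the direction in which the jaws open and shut (so a half turn about z gives the same grasp; the last joint's range is limited). The gripper opens to 92 mm and grips with 3 to 60 N. Pads are 19 mm wide; open, the fingers measure 130 mm over their backs; the gripper's body (75 mm by 190 mm) begins 47 mm behind the grasp point.
Start: joints at [-1.383, 0.342, 1.524, -0, 1.275, -0.146], TCP at [172.031, -496.034, 226.741] pointing down, gripper open.
Joint ranges: [-2.53, 2.53], [-0.77, 2.02], [0.04, 2.7], [-1, 4.14], [0.28, 2.66], [-3.11, 3.11]. Speed limits (rad/s): [2.57, 2.57, 3.14, 3.14, 3.14, 3.14].

## Interface

Orientations are given as [roll, pitch, yaw] about the fixed x, y, z axes, in that order (R = Rz(yaw) Ry(pitch) Rx(roll)).
In Python, from plant import sensors, imaging, ticket gives the robot as it stands. The module is installed in compiled form; this text tells all that it offers.
- The arm moves only by the tool arm_command, never from a script. Its argument "increments" is one flat list of numbers, 5 for each row, row after row: the closure, from 0 (fully open) to 1 (shut), then the shift along the tool's x, y, z in mm, then the turn about the tool's z in degrees. In form: [hand, dx, dy, dz, spin, hand, dx, dy, dz, spin, ...]. A call has 1 to 20 rows; each row is the pose to reach, as a shift and turn from the pose commanded when the call began, along the tool's axes at that moment; what a row does not reach only later rows make up. A row lasts 1/8 s, in which the tool goes at most 62.5 mm and 10.7 degrees, less where a joint would pass 70% of its speed; a pose out of reach is approached as far as the arm can. A call with a gripper value outside its range is refused whole. The fingers move at their own pace and stop on an object; the grip force is fixed at half the most. Time passes only in rows, so rows that repeat a pose let the fingers close. It gives the time, the measured TCP pose, the force and the opening at its end, in the units of the state.
- sensors.get_obs(): the state, without advancing time (a new reading comes with each control period).
- imaging.capture(name): name is "side" or "top"; returns the picture (400x640x3 uint8, blue, green, red); there is no depth.
- imaging.calibration(name): a dict with "fx", "fy", "cx", "cy" (pixels), "D" ([k1, k2, p1, p2, k3] as OpenCV has them; the pictures are not rectified), "world_to_cam" (4x4, takes a point from world to camera coordinates). Camera axes: x right, y down, z forward; pixel columns grow to the right and rows downward; lengths in mm; the calibration is good to about 2 mm. A picture is of the moment at which its call begins. calibration takes no time and is no camera call.
- ticket.close_job(): hands the job in, once; it reports no verdict.
The state is a dict: "time": time; "joint_positions": joint angles; "dq": joint speeds; "tau": joint torques, N m; "tool_pos": TCP position; "tcp_rot": TCP orientation; "contact_force": force on the tool from outside, world axes, zero at the start; "moment": the same for the moment, N m; "grip_width": finger opening in mm.
Only numpy, scipy, OpenCV 4.12 (cv2) and the standard library are available. Lean on these libraries where they do the work, as an engineer would, in place of code of your own. Each camera call takes 0.05 s, during which the arm holds its last target. There are 200 camera calls.

## Task

Run the insulation test on the unit that sits in the bench tester. Swing the yellow door over the dial fully open by its black handle, until it leans back on its stop, then turn the red dial clockwise from off, past the first and second click, to the third, spring-return test position (three red pips) and keep it there: the test voltage is on only while someone holds the dial, so finish with the gripper still holding it. Leave the unit in its nest, the spare housings and the screwdriver where they are.

Things in the scene. Friction and masses are not known exactly. Their poses are not given: they have to be found in the camera images.
- tester: low grey bench tester, fixed, 155 x 280 x 70 mm (x, y, z); origin at the centre of its underside; x axis away from the operator, y left, z up. On its flat dark top (panel, 70 mm up): left, the door and under it the dial; right (y < -0.03) a black nest with the unit under test (its top 101 mm above the table) and a meter, 45 mm high, whose needle follows the dial.
- door (a joint): opening of the yellow door, 0 shut, 1.75 rad fully open on its stop. A cover 145 x 146 x 46 mm (x, y, z) with skirts all round stands on the panel over the dial, hinged at the panel's rear edge; its front swings up and back. About 0.3 kg, damped: let go below 1.1 rad it falls shut, beyond 1.3 rad it falls back to its stop.
- door_hinge (a point): centre of the door's hinge line, 70 mm above the table, on the tester's rear edge; axes as the tester's, not turning with the door. The hinge line runs along its y axis; opening turns the door from the -x side up and over towards +x.
- door_handle (a point): centre of the round bar of the black bow handle, 10 mm thick, 90 mm between its legs, parallel to the hinge line. Shut, it is 185 mm in front of the hinge line and 22 mm above it, 40 mm in front of the door's front skirt and 30 mm in front of the tester's front face, with free space above and below. Moves with the door.
- dial (a joint): dial angle, 0 at off, growing clockwise seen from above: first click at about 0.46, second at about 0.87, test at 1.35 with a hard stop at 1.38 rad. Leaving off takes about 0.06 N m, leaving the first click about 0.04; beyond the second a return spring of 0.1 growing to 0.22 N m turns the dial back to the second click when it is let go.
- dial_grip: the dial's red wing grip, 54 mm long, 14 mm thick, flat sides from 9 to 36 mm above the panel, on a round black skirt 54 mm across; origin on the dial's axis at the panel's surface, 85 mm in front of the hinge line. x axis along the length to the end with the white line (39 degrees left of the tester's x axis at off, as far right of it at test), z up. Hidden while the door is shut.
- dial_top (a point): centre of the top of the dial's wing grip, 36 mm above the panel
- unit: beige moulded housing, 42 x 62 x 27 mm, the unit under test, loose in the nest on the tester; origin at the centre of its underside
- spare_a: grey-beige moulded housing, 42 x 62 x 24 mm, loose on the table right of the tester; origin at the centre of its underside
- spare_b: beige moulded housing, 42 x 62 x 27 mm, loose on the table right of the tester; origin at the centre of its underside
- driver: screwdriver with a blue handle, 201 mm long, 23 mm thick, loose on the table in front of the tester; origin at the middle of its underside

How it is judged:
By the outcome, as a careful person would: the job done as asked, in the order asked, and still so for the second after the job is handed in, while the arm keeps its last pose, push and grip.
It also fails if it takes over 51 s, if anything falls off the work surface, if the arm or the gripper's body presses on something with over 40 N, if the wrist force passes 120 N, or if a joint passes its speed limit or range.

## Working session

There is one attempt and no reset: what is moved stays moved. The work goes in short steps, Python scripts to look and compute and a tool call to move; the robot and the scene stay as the last step left them, time stands still between calls to the robot, and variables do not carry over. Pictures are saved under pics/ and viewed, about 8 in all and at most 12, crops included, and the job is handed in when it is done.

Besides the shell and the picture viewer there is one more tool, called after "Emit:" as name(argument=value, ...), one argument or row to a line, values as JSON. arm_command: Moves the arm, as the interface text tells. Its arguments: {"type":"object","properties":{"increments":{"type":"array","items":{"type":"number"}}},"required":["increments"]}

```bash
mkdir -p pics; cat > h.py <<'E'
import numpy as np, cv2
from plant import sensors, imaging, ticket
def cal(n):
    c=imaging.calibration(n); K=np.array([[c['fx'],0,c['cx']],[0,c['fy'],c['cy']],[0,0,1.]])
    return K,np.array(c['D'],float),np.array(c['world_to_cam'],float)
def ray(n,uv):
    K,D,T=cal(n); p=cv2.undistortPoints(np.array([[uv]],float),K,D)[0,0]
    R,t=T[:3,:3],T[:3,3]; return -R.T@t, R.T@np.array([p[0],p[1],1.])
def onplane(n,uv,z):
    o,d=ray(n,uv); return o+d*(z-o[2])/d[2]
def proj(n,P):
    K,D,T=cal(n); return cv2.projectPoints(np.array(P,float).reshape(-1,1,3),cv2.Rodrigues(T[:3,:3])[0],T[:3,3],K,D)[0][:,0]
def two(ua,ub,na='side',nb='top'):
    A=[];b=[]
    for n,u in((na,ua),(nb,ub)):
        o,d=ray(n,u); d/=np.linalg.norm(d); M=np.eye(3)-np.outer(d,d); A.append(M); b.append(M@o)
    return np.linalg.lstsq(np.vstack(A),np.hstack(b),rcond=None)[0]
E
python3 - <<'E'
from h import *
o=sensors.get_obs(); print({k:np.round(v,3) for k,v in o.items()})
for n in('side','top'):
    im=imaging.capture(n); cv2.imwrite(f'pics/{n}0.png',im)
    K,D,T=cal(n); print(n,np.round(-T[:3,:3].T@T[:3,3]),K[0,0])
    hsv=cv2.cvtColor(im,cv2.COLOR_BGR2HSV); m=cv2.inRange(hsv,(20,120,80),(35,255,255))
    cs=max(cv2.findContours(m,0,2)[0],key=cv2.contourArea); print(cv2.contourArea(cs),cv2.minAreaRect(cs),cv2.approxPolyDP(cs,4,True)[:,0].tolist())
E
```

```text
{'time': np.float64(0.0), 'joint_positions': array([-1.383,  0.343,  1.525,  0.   ,  1.275, -0.146]), 'dq': array([ 0.002, -0.001, -0.001,  0.002,  0.   ,  0.   ]), 'tau': array([ 1.0000e-03, -4.3125e+01, -2.4422e+01,  7.2000e-02,  5.6000e-02,
       -0.0000e+00]), 'tool_pos': array([ 171.956, -495.599,  226.029]), 'tcp_rot': array([-3.14 , -0.   ,  0.334]), 'contact_force': array([-0.248,  0.05 , -0.304]), 'moment': array([-0.012, -0.024,  0.015]), 'grip_width': np.float64(91.986)}
side [271. 533. 619.] 369.99932008430517
4921.5 ((263.8745422363281, 241.5206756591797), (87.63610076904297, 72.0785903930664), 17.19854164123535) [[251, 204], [216, 248], [220, 265], [286, 285], [292, 274], [289, 266], [302, 257], [298, 254], [304, 251], [300, 248], [313, 231], [314, 220]]
top [ 457. -104. 1090.] 465.8817345610057
4695.0 ((228.5, 194.0), (68.0, 71.0), 90.0) [[195, 160], [193, 227], [263, 228], [263, 161]]
```

View pics/side0.png

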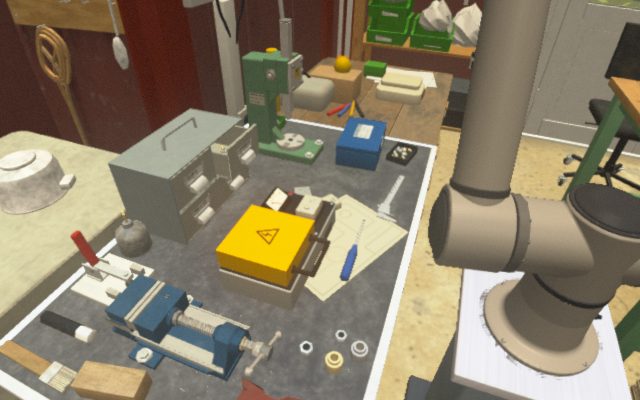

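View pics/top0.png

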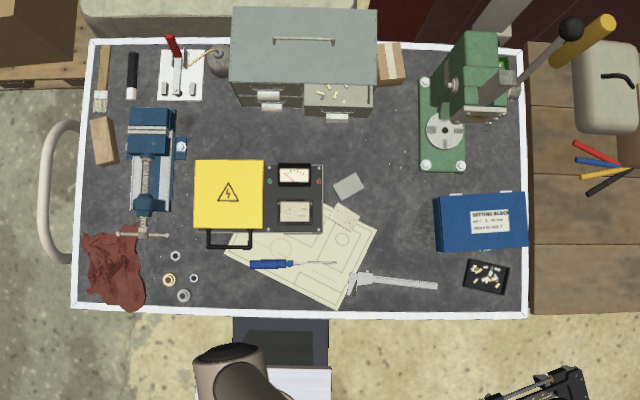

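Both views show the yellow door (top view 193–263, 160–228), with its handle bar below at about (229, 246). The tester is nearly square to the world axes, with the cabinet behind it and the vise to its left.

```bash
python3 - <<'E'
from h import *
for n in('top','side'):
    im=cv2.imread(f'pics/{n}0.png'); x0,y0,x1,y1=(175,140,345,280) if n=='top' else (200,180,350,310)
    cv2.imwrite(f'pics/{n}c.png',cv2.resize(im[y0:y1,x0:x1],None,fx=4,fy=4,interpolation=cv2.INTER_CUBIC))
C=[onplane('top',p,116) for p in ([194.5,160],[193.5,228],[263.5,228.5],[263,160.5])]
print(np.round(C,1))
c=np.mean(C,0); print('centre',c)
im=cv2.imread('pics/top0.png'); g=im.max(2)
print(g[226:256,215:245:6])
print(g[240,195:265])
E
```

```text
[[ 6.134e+02  1.462e+02  1.160e+02]
 [ 4.690e+02  1.418e+02  1.160e+02]
 [ 4.718e+02 -6.000e+00  1.160e+02]
 [ 6.152e+02 -3.000e-01  1.160e+02]]
centre [542.36631211  70.4254737  116.        ]
[[241 241 242 241 242]
 [240 241 242 241 241]
 [157 161 166 173 176]
 [ 79  77  78  77  82]
 [ 81  82  79  77  77]
 [108 110 109  76  76]
 [137 144 147 142 141]
 [101 112 108 148 204]
 [ 84  95  84 196 219]
 [ 86  99  87 217 220]
 [ 89  97  84 220 219]
 [ 91  97  85 220 219]
 [ 92  99  88 219 220]
 [ 95 101  85 218 219]
 [ 98  99  84 212 219]
 [ 97  98  82 204 219]
 [ 97  96  82 201 219]
 [103  97  84 198 219]
 [ 64  80  97 209 220]
 [ 29  37  49 106 116]
 [ 37  37  35  32  29]
 [ 43  44  43  54  52]
 [ 28  31  30  31  34]
 [ 77  74 208 203 199]
 [ 99  96 219 219 219]
 [ 99  97 220 219 219]
 [ 96  92 220 214 219]
 [ 89  96 219 189 220]
 [ 88  98 218 213 219]
 [ 91  97 228 219 210]]
[ 94  93  90  93  95  94  94  99 100  98  94  59  45  41  26  61  86  93
  97  96  98 100  99  98 101 100  99  95  94  89  85  84  84  84 116 197
 220 219 212 198 209 219 220 219 219 219 219 219 220 220 219 220 191 108
  51  50  32 155 209 210 216 218 219 220 219 219 219 219 219 220]
```

View pics/topc.png

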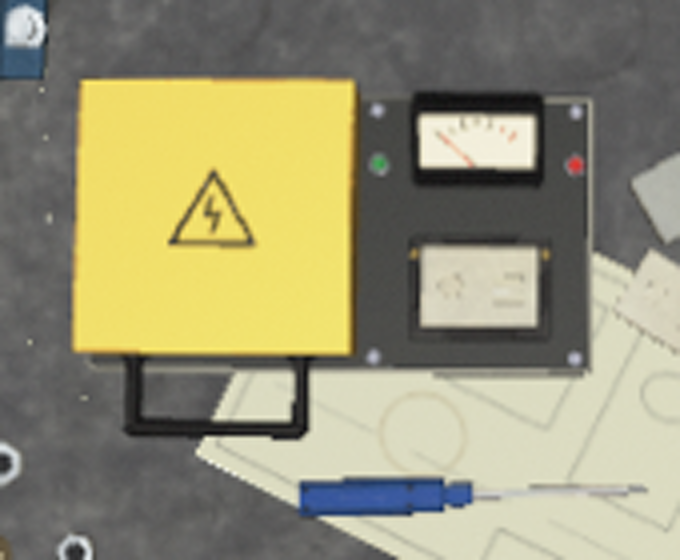

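View pics/sidec.png

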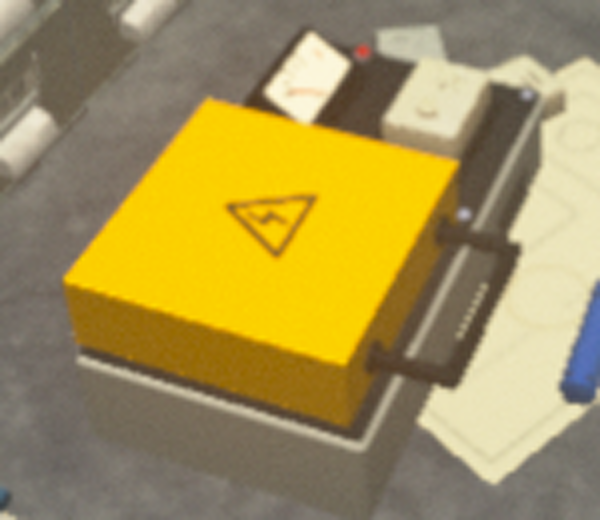

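```bash
python3 - <<'E'
from h import *
print(onplane('top',(229,246.8),92),two((321.2,258.5),(229,246.8)))
for p in((208.5,247.5),(250.5,246.5)): print(onplane('top',p,92))
print('side hinge corners',proj('side',[[469,142,116],[472,-6,116],[430,67.5,92]]), proj('top',[[430,67.5,92]]))
E
```

```text
[431.19531399  69.3691975   92.        ] [429.90876344  69.44212413  89.37927517]
[428.45419601 113.63312769  92.        ]
[433.06620562  23.18786806  92.        ]
side hinge corners [[285.93974985 270.33409016]
 [314.38134626 218.79334365]
 [320.87508773 256.81056023]] [[229.84902034 247.38368945]]
```

Emit:
arm_command(
  increments=[0.72, 100, -53, 0, 0, 0.72, 200, -106, 0, 0, 0.72, 296, -158, 0, -10, 0.72, 329, -231, 0, -20, 0.72, 362, -304, 0, -31, 0.72, 395, -377, 0, -42, 0.72, 429, -449, 20, -53, 0.72, 429, -449, 40, -64, 0.72, 429, -449, 40, -72.5, 0.72, 429, -449, 40, -72.5, 0.72, 429, -449, 40, -72.5, 0.72, 429, -449, 40, -72.5, 0.72, 429, -449, 40, -72.5, 0.72, 429, -449, 40, -72.5],
)

```text
time: 1.85
tool_pos: [430.3, 67.4, 187.0]
tcp_rot: [3.141, 0.0, 1.597]
contact_force: [-0.5, -0.5, 0.1]
grip_width: 25.7
```

Emit:
arm_command(
  increments=[0.72, 0, -1, 40, 0, 0.72, 0, -1, 75, 0, 0.72, 0, -1, 95, 0, 0.72, 0, -1, 110, 0, 0.72, 0, -1, 110, 0, 0.72, 0, -1, 110, 0],
)

```text
time: 2.6
tool_pos: [429.8, 68.2, 77.4]
tcp_rot: [3.14, 0.0, 1.598]
contact_force: [-0.4, -0.4, -0.0]
grip_width: 25.6
```

```bash
python3 - <<'E'
from h import *
im=imaging.capture('side'); print(sensors.get_obs()['contact_force'])
cv2.imwrite('pics/s1.png',cv2.resize(im[150:330,180:400],None,fx=3.3,fy=3.3,interpolation=cv2.INTER_CUBIC))
E
```

```text
[-0.59022168 -0.37162475  0.03167059]
```

View pics/s1.png

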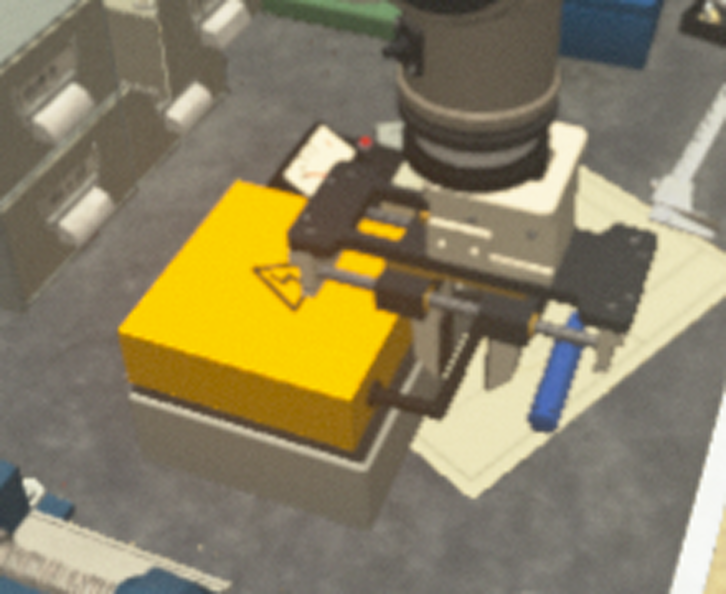

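The fingers straddle the handle bar: one sits between bar and skirt at about (430, 340), the other in front at about (500, 360). Next I close on it.

Emit:
arm_command(
  increments=[1, 0, 0, 0, 0, 1, 0, 0, 0, 0, 1, 0, 0, 0, 0, 1, 0, 0, 0, 0],
)

```text
time: 3.15
tool_pos: [431.1, 68.7, 77.2]
tcp_rot: [3.138, 0.0, 1.599]
contact_force: [5.6, -0.2, -2.7]
grip_width: 9.2
```

```bash
python3 - <<'E'
import numpy as np
for th in np.linspace(0,1.75,15):
    x=-185*np.cos(th)+22*np.sin(th)+185; z=185*np.sin(th)+22*np.cos(th)-22
    print(round(th,3),round(x),round(-z))
E
```

```text
0.0 0 0
0.125 4 -23
0.25 11 -45
0.375 21 -66
0.5 33 -86
0.625 48 -104
0.75 65 -120
0.875 83 -134
1.0 104 -146
1.125 125 -154
1.25 148 -160
1.375 171 -164
1.5 194 -164
1.625 217 -162
1.75 240 -156
```

Emit:
arm_command(
  increments=[1, 0, 2, -11, 0, 1, 0, 4, -23, 0, 1, 0, 7, -34, 0, 1, 0, 11, -45, 0, 1, 0, 16, -56, 0, 1, 0, 21, -66, 0, 1, 0, 27, -76, 0, 1, 0, 33, -86, 0, 1, 0, 40, -95, 0, 1, 0, 48, -104, 0, 1, 0, 56, -112, 0, 1, 0, 65, -120, 0, 1, 0, 74, -127, 0, 1, 0, 83, -134, 0],
)

```text
time: 4.9
tool_pos: [511.3, 70.1, 211.1]
tcp_rot: [-3.138, 0.002, 1.599]
contact_force: [-1.9, -7.0, -0.1]
grip_width: 8.8
```

Emit:
arm_command(
  increments=[1, 0, 10, -6, 0, 1, 0, 21, -12, 0, 1, 0, 31, -16, 0, 1, 0, 42, -20, 0, 1, 0, 53, -23, 0, 1, 0, 65, -26, 0, 1, 0, 76, -28, 0, 1, 0, 88, -30, 0, 1, 0, 99, -30, 0, 1, 0, 111, -30, 0, 1, 0, 122, -29, 0, 1, 0, 134, -28, 0, 1, 0, 143, -26, 0, 1, 0, 151, -24, 0, 1, 0, 151, -24, 0, 1, 0, 151, -24, 0],
)

```text
time: 6.9
tool_pos: [663.3, 73.3, 235.1]
tcp_rot: [-3.141, 0.003, 1.598]
contact_force: [1.2, -7.9, 0.3]
grip_width: 9.1
```

```bash
python3 - <<'E'
from h import *
im=imaging.capture('side'); print(sensors.get_obs()['contact_force'])
cv2.imwrite('pics/s2.png',cv2.resize(im[100:330,150:420],None,fx=2.6,fy=2.6,interpolation=cv2.INTER_CUBIC))
E
```

```text
[ 0.88088163 -7.29273989  0.30916605]
```

View pics/s2.png

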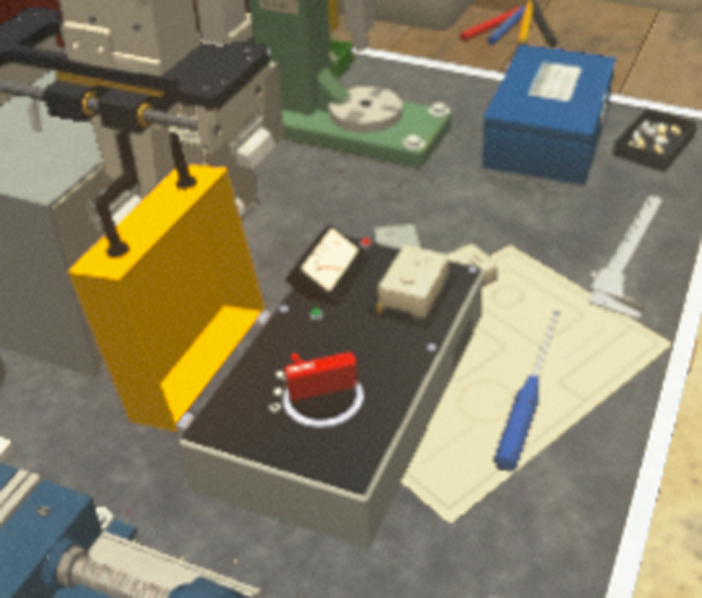

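The door stands back past vertical. The red dial at about (320, 378) is clear of the gripper, and the unit sits in its nest. Next I release the handle, rise and back off.

Emit:
arm_command(
  increments=[0.72, 0, 0, 0, 0, 0.72, 0, 0, 0, 0, 0.72, 0, 0, 0, 0, 0.72, 0, 0, 0, 0, 0.72, 0, 0, -20, 0, 0.72, 0, 0, -50, 0, 0.72, 0, -30, -70, 0, 0.72, 0, -80, -70, 8, 0.72, 0, -130, -70, 18, 0.72, 0, -180, -65, 28, 0.72, 0, -230, -50, 38, 0.72, 0, -265, -30, 48, 0.72, 0, -265, -30, 51, 0.72, 0, -265, -30, 51, 0.72, 0, -265, -30, 51],
)

```text
time: 8.82
tool_pos: [398.7, 67.9, 265.0]
tcp_rot: [3.141, -0.001, 0.71]
contact_force: [0.6, 0.1, -0.3]
grip_width: 26.0
```

```bash
python3 - <<'E'
from h import *
print(sensors.get_obs()['tool_pos'],sensors.get_obs()['tcp_rot'])
ims=[]
for n,(x0,y0,x1,y1) in(('top',(180,100,330,290)),('side',(150,100,350,330))):
    im=imaging.capture(n); cv2.imwrite(f'pics/{n}3.png',im)
    ims.append(cv2.resize(im[y0:y1,x0:x1],(380,480)))
    hsv=cv2.cvtColor(im,cv2.COLOR_BGR2HSV); m=cv2.inRange(hsv,(0,150,60),(8,255,255))|cv2.inRange(hsv,(172,150,60),(180,255,255))
    for c in cv2.findContours(m,0,2)[0]:
        (u,v),wh,a=cv2.minAreaRect(c)
        if cv2.contourArea(c)>25 and 150<u<340: print(n,cv2.contourArea(c),u,v,wh,a,[np.round(onplane(n,p,106)[:2]).tolist() for p in cv2.approxPolyDP(c,1.5,True)[:,0].astype(float)])
cv2.imwrite('pics/b3.png',np.hstack(ims))
E
```

```text
[398.73170324  67.87899653 265.00832349] [ 3.14105294e+00 -5.52445816e-04  7.10240476e-01]
top 117.0 229.1230926513672 200.01536560058594 (25.434680938720703, 6.8410515785217285) 52.12501525878906 [[549.0, 90.0], [507.0, 59.0], [510.0, 53.0], [518.0, 51.0], [545.0, 73.0], [554.0, 84.0], [539.0, 73.0], [533.0, 77.0]]
top 152.0 172.81443786621094 45.082481384277344 (25.789794921875, 7.716630935668945) 66.03751373291016 [[902.0, 232.0], [895.0, 234.0], [849.0, 209.0], [849.0, 196.0], [902.0, 218.0]]
side 340.0 272.72698974609375 244.03866577148438 (17.128602981567383, 27.216001510620117) 87.1375961303711 [[509.0, 55.0], [518.0, 53.0], [541.0, 75.0], [554.0, 71.0], [548.0, 77.0], [553.0, 85.0], [533.0, 112.0], [498.0, 84.0]]
side 7098.0 164.27310180664062 58.6947135925293 (135.50531005859375, 66.45748138427734) 77.125 [[2840.0, -1858.0], [1428.0, -538.0], [1062.0, -205.0], [1075.0, -241.0], [1064.0, -238.0], [1069.0, -258.0], [1084.0, -267.0], [1095.0, -285.0], [1082.0, -282.0], [1068.0, -265.0], [1063.0, -344.0], [1076.0, -355.0], [1064.0, -377.0], [1075.0, -381.0], [1084.0, -403.0], [1071.0, -391.0], [1067.0, -419.0], [1047.0, -392.0], [1051.0, -407.0], [1027.0, -391.0], [1057.0, -422.0], [1059.0, -449.0], [1099.0, -480.0], [1089.0, -484.0], [1112.0, -505.0], [1110.0, -515.0], [1129.0, -529.0], [1161.0, -581.0], [1775.0, -1340.0], [1964.0, -1594.0], [2016.0, -1642.0], [2072.0, -1727.0], [2174.0, -1805.0], [2332.0, -2000.0]]
```

View pics/b3.png

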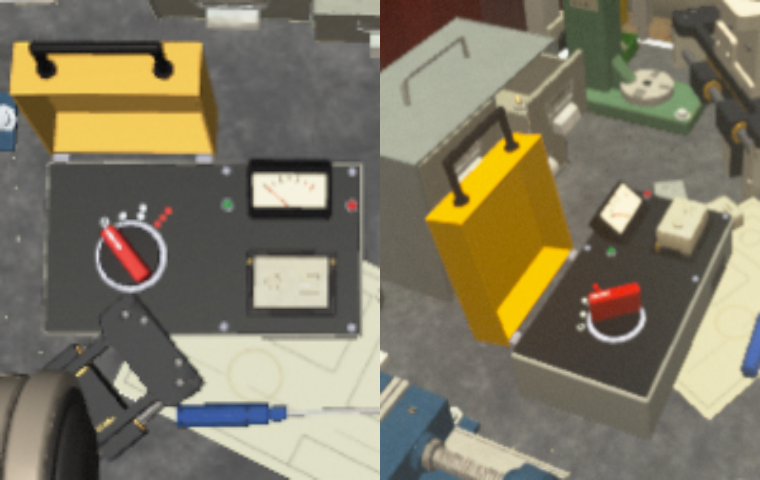

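```bash
python3 - <<'E'
from h import *
print(onplane('top',(229.12,200.02),106),onplane('top',(231.7,200.9),75))
im=cv2.imread('pics/top3.png')[175:225,205:255]
hsv=cv2.cvtColor(im,cv2.COLOR_BGR2HSV)
m=((hsv[...,1]<60)&(hsv[...,2]>110)).astype('uint8'); m[:14]*=1
n,l,s,c=cv2.connectedComponentsWithStats(m); k=1+np.argmax(s[1:,4]); p=np.argwhere(l==k)[:,::-1].astype(np.float32)
e=cv2.fitEllipse(cv2.convexHull(p)); print(e,s[k]); u=(e[0][0]+205,e[0][1]+175); print(onplane('top',u,71),onplane('top',u,79))
r=((hsv[...,1]>150)&((hsv[...,0]<9)|(hsv[...,0]>171))&(hsv[...,2]>60)).astype('uint8'); r[:17,22:]=0
q=np.argwhere(r)[:,::-1].astype(float)
P=np.array([onplane('top',(a+205,b+175),106)[:2] for a,b in q if b>15]); C=P.mean(0); w,v=np.linalg.eigh(np.cov(P.T)); print(C,len(P),np.degrees(np.arctan2(v[1,1],v[0,1])),P.min(0),P.max(0))
print(proj('side',[[530,72,106],[530,72,70]]))
E
```

```text
[530.50699043  70.14710855 106.        ] [531.02126991  69.8671344   75.        ]
((27.00292205810547, 23.348865509033203), (28.181337356567383, 35.69552993774414), 14.791708946228027) [ 13   5  28  36 222]
[536.95342291  70.09115315  71.        ] [536.32650933  68.72515292  79.        ]
[527.44924056  67.61930247] 145 -139.21008507098492 [507.42343202  48.43578021] [549.59326952  90.45429405]
[[272.62691521 239.62013752]
 [273.67133033 252.35139887]]
```

Emit:
arm_command(
  increments=[0.57, 35, 28, 20, 0, 0.57, 70, 56, 50, 0, 0.57, 101, 84, 80, 0, 0.57, 101, 84, 110, 0, 0.57, 101, 84, 135, 0, 0.57, 101, 84, 155, 0, 0.57, 101, 84, 170, 0, 0.57, 101, 84, 180, 0, 0.57, 101, 84, 180, 0, 0.57, 101, 84, 180, 0],
)

```text
time: 10.18
tool_pos: [530.1, 69.8, 85.3]
tcp_rot: [3.141, -0.001, 0.709]
contact_force: [-0.0, -0.7, 0.1]
grip_width: 39.6
```

Emit:
arm_command(
  increments=[0.8, 0, 0, 0, 0, 1, 0, 0, 0, 0, 1, 0, 0, 0, 0, 1, 0, 0, 0, 0, 1, 0, 0, 0, 0, 1, 0, 0, 0, 0],
)

```text
time: 10.92
tool_pos: [529.2, 70.4, 84.9]
tcp_rot: [-3.14, -0.0, 0.709]
contact_force: [-3.7, 5.3, 5.3]
grip_width: 13.8
```

```bash
python3 - <<'E'
from h import *
ims=[]
print(sensors.get_obs()['contact_force'],sensors.get_obs()['moment'])
for n,(x0,y0,x1,y1) in(('top',(180,100,330,290)),('side',(150,100,350,330))):
    im=imaging.capture(n); ims.append(cv2.resize(im[y0:y1,x0:x1],(380,480)))
cv2.imwrite('pics/b4.png',np.hstack(ims))
E
```

```text
[-3.67788991  5.28919727  5.26638302] [ 0.76620445  0.55924002 -0.34978816]
```

View pics/b4.png

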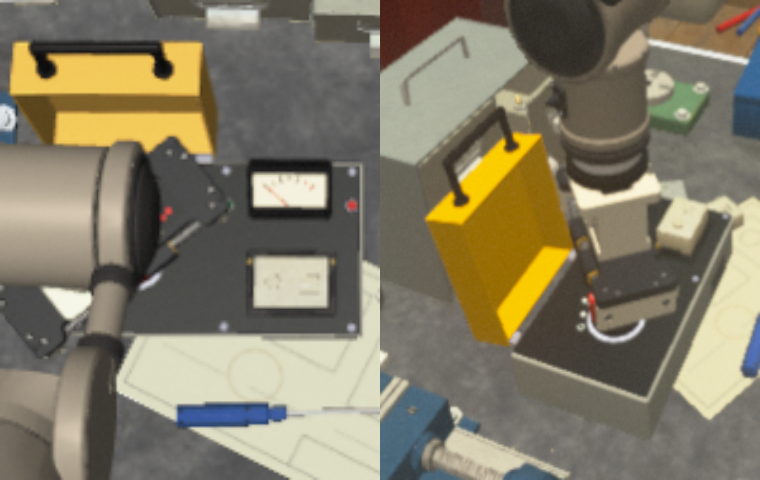

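Gripped at 13.8 mm, needle still at rest, door open. Turning begins.

Emit:
arm_command(
  increments=[1, 0, -1, 0, 0, 1, 0, -1.5, 0, 5, 1, 0, -1.5, 0, 10, 1, 0, -1.5, 0, 15, 1, 0, -1.5, 0, 20, 1, 0, -1.5, 0, 25, 1, 0, -1.5, 0, 30, 1, 0, -1.5, 0, 35, 1, 0, -1.5, 0, 40, 1, 0, -1.5, 0, 40],
)

```text
time: 12.28
tool_pos: [528.6, 71.9, 84.9]
tcp_rot: [-3.14, -0.0, 0.01]
contact_force: [-2.0, 7.0, 5.3]
grip_width: 13.6
```

Emit:
arm_command(
  increments=[1, 0, -0.5, 0, 5, 1, -0.5, -1, 0, 10, 1, -0.5, -1, 0, 15, 1, -0.5, -1, 0, 20, 1, -0.5, -1, 0, 25, 1, -0.5, -1, 0, 30, 1, -0.5, -1, 0, 35, 1, -0.5, -1, 0, 38, 1, -0.5, -1, 0, 40, 1, -0.5, -1, 0, 40, 1, -0.5, -1, 0, 40],
)

```text
time: 13.65
tool_pos: [529.0, 73.5, 84.9]
tcp_rot: [-3.139, -0.001, -0.686]
contact_force: [1.0, 10.3, 1.1]
grip_width: 13.5
```

```bash
python3 - <<'E'
from h import *
ims=[]
o=sensors.get_obs(); print(o['contact_force'],o['moment'],np.degrees(o['tcp_rot']),o['joint_positions'],o['tau'])
for n,(x0,y0,x1,y1) in(('top',(180,100,330,290)),('side',(200,150,350,322))):
    im=imaging.capture(n); ims.append(cv2.resize(im[y0:y1,x0:x1],(380,480),interpolation=cv2.INTER_CUBIC))
cv2.imwrite('pics/b5.png',np.hstack(ims))
E
```

```text
[ 1.00178633 10.29497432  1.09622289] [ 1.72376653 -0.13963318  0.28616223] [-1.79825414e+02 -3.54130867e-02 -3.93288339e+01] [-0.00669545  0.51261636  1.68749675  0.00245518  0.93908493  2.2490701 ] [ -5.04027173 -45.96758366 -18.59046936  -2.23039806   0.20213756
   0.23304251]
```

View pics/b5.png

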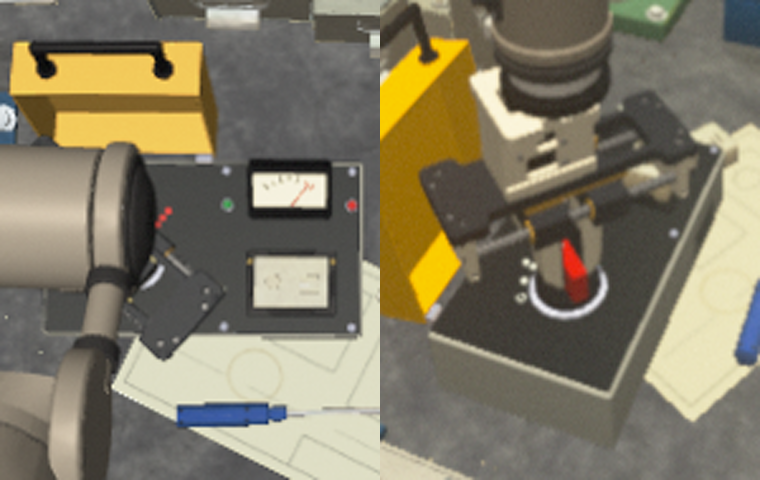

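The meter needle has swung right to about (303, 190). Torque is about 0.23–0.28 N m, which fits the test position. I ease the side force and add a little spin to see whether the dial is against its stop.

Emit:
arm_command(
  increments=[1, 1, -1, 0, 1, 1, 1, -1, 0, 2, 1, 1, -1, 0, 3, 1, 1, -1, 0, 3, 1, 1, -1, 0, 3],
)

```text
time: 14.38
tool_pos: [529.3, 73.4, 85.0]
tcp_rot: [-3.141, 0.001, -0.737]
contact_force: [-2.9, 8.0, 4.4]
grip_width: 13.9
```

```bash
python3 - <<'E'
from h import *
o=sensors.get_obs(); print(o['contact_force'],o['moment'],np.degrees(o['tcp_rot']),o['tool_pos'],o['tau'][5])
im=imaging.capture('top'); a=im[155:195,268:318]
b=imaging.capture('side')[220:270,245:295]
cv2.imwrite('pics/b6.png',np.hstack([cv2.resize(x,(380,380),interpolation=cv2.INTER_CUBIC) for x in(a,b)]))
E
```

```text
[-2.91904821  7.98486302  4.38372627] [1.43498383 0.4920722  0.67141931] [-1.79953681e+02  4.16156778e-02 -4.22455207e+01] [529.31742559  73.35954993  84.95488332] 0.689826775342226
```

View pics/b6.png

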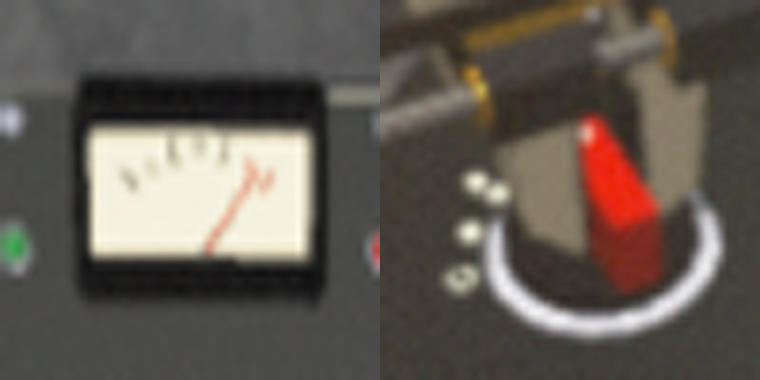

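Torque jumped to 0.69 N m for 3° more, so the dial is on its hard stop, and the needle is in the red zone. I back off half of that to hold with moderate torque.

Emit:
arm_command(
  increments=[1, 0, 0, 0, -1.5, 1, 0, 0, 0, -1.5, 1, 0, 0, 0, -1.5, 1, 0, 0, 0, -1.5, 1, 0, 0, 0, -1.5, 1, 0, 0, 0, -1.5],
)

```text
time: 15.22
tool_pos: [529.3, 73.3, 85.0]
tcp_rot: [-3.141, 0.001, -0.712]
contact_force: [-2.7, 7.1, 4.6]
grip_width: 13.6
```

```bash
python3 - <<'E'
from h import *
def ang(im):
    a=im[155:195,268:318]; h=cv2.cvtColor(a,cv2.COLOR_BGR2HSV); return a
o=sensors.get_obs(); print(o['contact_force'],o['moment'],np.degrees(o['tcp_rot']),o['tool_pos'],o['tau'][5],o['grip_width'],np.abs(o['dq']).max())
im=imaging.capture('top'); s=imaging.capture('side')
a=cv2.resize(im[155:195,268:318],(380,480),interpolation=cv2.INTER_CUBIC); b=cv2.resize(s[150:322,200:350],(380,480))
cv2.imwrite('pics/b7.png',np.hstack([a,b]))
E
```

```text
[-2.689133    7.14101528  4.60305082] [1.44943955 0.4652205  0.44633737] [-1.79942703e+02  4.66840118e-02 -4.07863166e+01] [529.34868601  73.34374587  84.9683152 ] 0.4205385223031044 13.563057693693125 0.002563635316992383
```

View pics/b7.png

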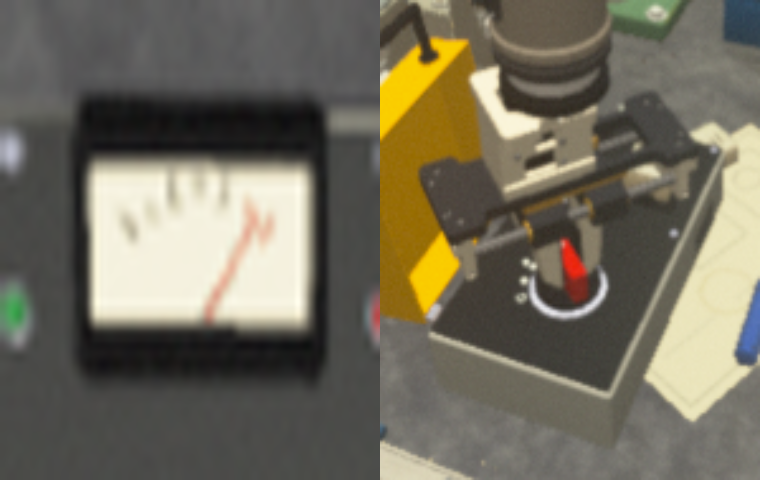

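The needle holds steady at the red mark (about (240, 250) in the crop), the torque is 0.42 N m and the door is open. I'm handing in.

```bash
python3 -c "
from h import *
print(ticket.close_job())"
```

```text
the job is handed in; nothing more can be done
None
```

The insulation test was running when I handed the job in, at about 15.3 s of the 51 s allowed. The door was fully open on its stop, and the gripper was holding the red dial in the third, test position. `close_job` gives no verdict.

- **Door:** I lifted it by the handle to about 1.72 rad and let go, so it settled back on its stop. Pictures taken afterwards show it leaning back.
- **Dial:** I gripped the wing and turned it about 80° clockwise. Another 3° raised the torque from 0.23 to 0.69 N m, which means the dial was against its hard stop. I then backed off to hold at about 0.42 N m.
- **Last checks:** The needle sat steady in the red zone, the arm was still, and the gripper was 13.6 mm open on the 14 mm wing. I did not measure the dial angle directly; it is inferred from the tool angle, the torque and the needle.
- **Disagreement:** A side force of about 7–10 N stayed on the grip, because the dial's axis seems to lie about 3 mm left of where I measured it. This is well under the force limits.
- **Other items:** I did not touch the unit, the spare housings or the screwdriver.

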